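# Tip the right carton onto the parcel scale

### The job

The carton with the blue tape is to be weighed: push its top so that it tips over the near edge of the scale and lies flat on its back and about square on the weighing platform. Do not lift it on. Leave the carton with the orange tape and the tumbler standing where they are.

Things in the scene. Friction and masses are not known exactly. Their poses are not given: they have to be found in the camera images.
- blue_carton: Loose brown carton with blue tape, about 0.35 kg, standing at the scale's near edge: 66 mm deep (own x), 60 wide (own y), 190 tall (own z). Origin at its centre, 95 mm above the desk. Own x points from its near face to its back, the face towards the scale, under 10 mm from it; the scale blocks its foot. Tipped about 24 degrees it balances on the scale's edge; beyond, it falls onto the platform.
- orange_carton: Bystander: an identical carton with orange tape, standing upright beside the other at the same edge of the scale, at least 70 mm clear between them; which one is left or right varies. Same size, origin (centre) and axes.
- scale: Parcel scale, fixed: bare steel platform 220 mm (own x) by 300 mm (own y), its rigid top 20 mm above the desk. Origin on the desk under the platform's middle; own x points away from the robot, from the near edge (x = -110 mm), where the cartons stand, to the far edge; z up. A black readout strip, 50 mm deep and 26 mm high, adjoins the far edge.
- tumbler: Bystander: tall grey-white tumbler with a dark lid, 90 mm across and 189 mm tall, standing upright to the right of the cartons. Origin at the centre of its underside, z up.
There are look-alikes about, which are no part of the job. What is shaped like the blue_carton but green is not meant.

How it is judged:
By the outcome, as a careful person would: the job done as asked, in the order asked, and still so for the second after the job is handed in, with the robot touching nothing.
It also fails if it takes over 29 s, if anything falls off the work surface, if the arm or the gripper's body presses on something with over 40 N, if the wrist force passes 120 N, or if a joint passes its speed limit or range.

### The arm

A 6-joint arm with a two-finger parallel gripper is mounted at the origin on a cart in front of the work surface, level with it; the furniture and walls round the work are solid. World frame = base frame: x ahead of the robot, y to its left, z up, the work surface at z = 0. Lengths are in m, angles in rad, forces in N, time in s.
With the tool pointing down it reaches from about 0.375 to 0.925 m from the base axis. Payload 5.7 kg.
Tool frame: the origin (TCP) lies midway between the tips of the shut fingers; the grasp point (between the pads) lies manip.hold_point_z behind it (manip.hold_point_z is the distance from the TCP to the grasp point, in m); z points along the fingers, x is the direction in which the jaws open and shut, and the axes are right-handed (so a half turn about z gives the same grasp; the last joint's range is limited). The gripper opens to 85 mm and grips with 20 to 120 N. Pads are 22 mm wide; open, the fingers measure 114 mm over their backs; the gripper's body (76 mm by 85 mm) begins 54 mm behind the grasp point. The pads swing forward as they close: fully open they stand 13 mm farther back than shut.
Start: joints at [1.231, 0.359, 1.51, -0, 1.272, -0.115], TCP at [0.134, 0.585, 0.231] pointing down, gripper open.
Joint ranges: [-2.97, 2.97], [-1.01, 2.36], [0.21, 2.38], [-0.96, 4.11], [0.2, 2.71], [-2.98, 2.98]. Speed limits (rad/s): [2.39, 2.39, 3.14, 3.14, 3.14, 3.14].

### API

Orientations are given as a unit quaternion [w, x, y, z].
In Python, from bench import manip gives the robot as it stands. The module is installed in compiled form; this text tells all that it offers.
- The arm moves only by the shell command python3 -m pendant 'ROWS' [FORCE]. ROWS is JSON, a list of rows, each an object with "translation": the shift along the world's x, y, z in cm, a list of three; "turn": the turn about the world's z in rad; "fingers": the finger opening in cm, from 0 to 8.54. In form: [{"translation": [dx, dy, dz], "turn": turn, "fingers": fingers}, ...]. A call has 1 to 20 rows; each row shifts and turns the commanded pose from where the row before left it; what a row does not reach is not made up. A row lasts 1/10 s, in which the tool goes at most 50 mm and 8.59 degrees, less where a joint would pass 70% of its speed; a pose out of reach is approached as far as the arm can. A call with a gripper value outside its range is refused whole. The fingers move at their own pace and stop on an object; FORCE is the grip in N (left out, the last holds). Time passes only in rows, so rows that do not move let the fingers close. It gives the time, the measured TCP pose, the force and the opening at its end, in the units of the state.
- manip.sense(): the state, without advancing time (a new reading comes with each control period).
- manip.read_camera(name): name is "scene" or "top" or "wrist"; returns a dict with "pixels" (384x512x3 uint8, red, green, blue), "mtx" (3x3 intrinsics, pixels), "xyz" and "attitude" of the camera in the world. Camera axes: x right, y down, z forward; pixel columns grow to the right and rows downward; lengths in m; the calibration is good to about 2 mm. A picture is of the moment at which its call begins. There is no depth.
- manip.close_job(): hands the job in, once; it reports no verdict.
The state is a dict: "t": time; "joint_positions": joint angles; "dq": joint speeds; "joint_efforts": joint torques, N m; "tcp_pos": TCP position; "eef_rot": TCP orientation; "contact_force": force on the tool from outside, world axes, zero at the start; "ft_torque": the same for the moment, N m; "grip_width": finger opening in m.
Only numpy, scipy, OpenCV 4.12 (cv2) and the standard library are available. Lean on these libraries where they do the work, as an engineer would, in place of code of your own. Each camera call takes 0.05 s, during which the arm holds its last target.

## Working session

There is one attempt and no reset: what is moved stays moved. The work goes in short steps, Python scripts to look and compute and a shell command to move; the robot and the scene stay as the last step left them, time stands still between calls to the robot, and variables do not carry over. Pictures are saved under pics/ and viewed, and the job is handed in when it is done.

```bash
mkdir -p pics
python3 - <<'E'
from bench import manip
import cv2
for n in ("scene","top"):
    c=manip.read_camera(n); cv2.imwrite(f"pics/{n}0.png",cv2.cvtColor(c["pixels"],cv2.COLOR_RGB2BGR))
    print(n,c["mtx"],c["xyz"],c["attitude"])
print(manip.sense(),manip.hold_point_z)
E
```

```text
scene [[491.43625827   0.         254.59968893]
 [  0.         491.43625827 189.50267233]
 [  0.           0.           1.        ]] [0.57608086 0.69945622 1.36862691] [ 0.00250386  0.01335227  0.97097812 -0.23878221]
top [[434.29104527   0.         257.96303935]
 [  0.         434.29104527 191.99616624]
 [  0.           0.           1.        ]] [0.44636713 0.01434937 1.17817871] [ 0.04541263 -0.70078648  0.71030568 -0.04797743]
{'t': 0.1, 'joint_positions': array([ 1.23091224e+00,  3.59467279e-01,  1.51130843e+00, -2.30183004e-05,
        1.27250573e+00, -1.15080464e-01]), 'dq': array([-0.00013482, -0.00150341, -0.00366016,  0.00068395,  0.00143336,
        0.0005368 ]), 'joint_efforts': array([ 4.76618261e-04, -5.28637612e+01, -2.79353124e+01, -1.01261085e-04,
        4.89202532e-03,  1.44719854e-05]), 'tcp_pos': array([0.13354978, 0.58432693, 0.23052322]), 'eef_rot': array([ 4.56366960e-04,  7.81955065e-01,  6.23334230e-01, -7.10524898e-04]), 'contact_force': array([0.20731538, 0.62427673, 0.99782812]), 'ft_torque': array([ 0.00215241, -0.04289914, -0.01395859]), 'grip_width': 0.08539834396847296} 0.0187
```

View pics/scene0.png

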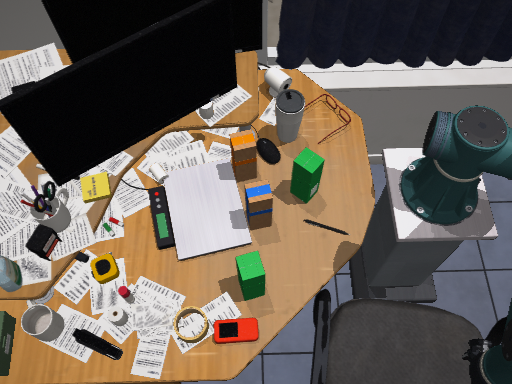

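View pics/top0.png

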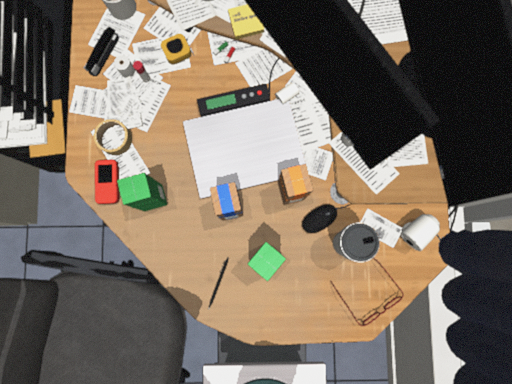

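The scene picture shows the blue-tape carton near (258,205), orange at (243,155), the scale between them and the black readout, and two green look-alikes at (308,175) and (250,275). In the top picture the blue top is near (226,195), the orange near (295,182), the scale plate around (245,145), and the tumbler at (360,242).

```bash
cat > h.py <<'E'
import numpy as np,cv2
from scipy.spatial.transform import Rotation as R
def rot(c):
    q=np.array(c["attitude"]); return R.from_quat([q[1],q[2],q[3],q[0]]).as_matrix()
def cast(c,uv,z):
    uv=np.atleast_2d(uv).astype(float)
    d=np.c_[uv,np.ones(len(uv))]@np.linalg.inv(c["mtx"]).T@rot(c).T
    o=np.array(c["xyz"]); return o+d*((z-o[2])/d[:,2])[:,None]
def proj(c,P):
    p=(np.atleast_2d(P)-c["xyz"])@rot(c); p=p@c["mtx"].T; return p[:,:2]/p[:,2:]
E
python3 - <<'E'
from bench import manip
from h import *
for n,b in (("top",(170,80,340,290)),("scene",(140,120,340,270))):
    c=manip.read_camera(n); im=cv2.cvtColor(c["pixels"],cv2.COLOR_RGB2BGR)
    x0,y0,x1,y1=b
    cv2.imwrite(f"pics/{n}c.png",cv2.resize(im[y0:y1,x0:x1],None,fx=4 if n=="scene" else 2.85,fy=4 if n=="scene" else 2.85,interpolation=cv2.INTER_CUBIC))
    hsv=cv2.cvtColor(im,cv2.COLOR_BGR2HSV)
    w=((hsv[...,1]<40)&(hsv[...,2]>170)).astype('uint8')
    w=cv2.morphologyEx(w,cv2.MORPH_OPEN,np.ones((5,5)))
    k,l,s,ce=cv2.connectedComponentsWithStats(w)
    i=1+np.argmax([s[j,4] if (n=="top" and 190<ce[j][0]<300 and 100<ce[j][1]<190) or (n=="scene" and 160<ce[j][0]<250) else 0 for j in range(1,k)])
    cnt=max(cv2.findContours((l==i).astype('uint8'),0,1)[0],key=cv2.contourArea)
    print(n,'scale',s[i],np.round(cast(c,cv2.approxPolyDP(cnt,5,True)[:,0],.02),3).tolist(),cv2.approxPolyDP(cnt,5,True)[:,0].tolist())
    for nm,lo,hi in (("blue",100,125),("orange",4,14),("green",45,80)):
        m=cv2.inRange(hsv,(lo,140,60),(hi,255,255)); 
        k,l,s,ce=cv2.connectedComponentsWithStats(m)
        for j in range(1,k):
            if s[j,4]>40: print(nm,s[j],ce[j].round(1),cast(c,ce[j],.19).round(3))
E
```

```text
top scale [  184    74   160   124 10590] [[0.931, -0.107, 0.02], [0.88, -0.05, 0.02], [0.848, -0.058, 0.02], [0.8, 0.21, 0.02], [0.589, 0.165, 0.02], [0.594, 0.138, 0.02], [0.645, 0.119, 0.02], [0.656, 0.068, 0.02], [0.615, 0.057, 0.02], [0.632, -0.04, 0.02], [0.679, -0.044, 0.02], [0.695, -0.093, 0.02], [0.648, -0.13, 0.02], [0.636, -0.175, 0.02], [0.702, -0.194, 0.02], [0.722, -0.154, 0.02], [0.736, -0.187, 0.02], [0.702, -0.224, 0.02], [0.729, -0.225, 0.02], [0.75, -0.179, 0.02], [0.772, -0.188, 0.02], [0.786, -0.169, 0.02], [0.812, -0.187, 0.02]] [[298, 74], [278, 92], [281, 103], [184, 121], [200, 197], [210, 195], [217, 176], [236, 172], [240, 187], [276, 180], [277, 163], [295, 157], [309, 174], [326, 178], [332, 154], [317, 147], [329, 142], [343, 154], [343, 144], [326, 137], [329, 129], [322, 124], [328, 115]]
blue [217 184  19  33 335] [225.4 200.1] [[0.56  0.085 0.19 ]]
orange [290 192  17   8  60] [298.2 196. ] [[ 0.567 -0.082  0.19 ]]
green [118 178  14  17  80] [124.3 183.4] [[0.602 0.317 0.19 ]]
green [130 193  30  17 134] [145.2 203.1] [[0.556 0.268 0.19 ]]
scene sc
[... 632 characters left out ...]
141, 171], [151, 164], [161, 177], [164, 162], [177, 169], [164, 184], [178, 258], [250, 241], [248, 229], [231, 227], [228, 211], [241, 208], [235, 181], [220, 180], [211, 161], [226, 153], [205, 153], [198, 142], [188, 151], [189, 140], [175, 154], [174, 147], [168, 154], [160, 143], [158, 152]]
blue [246 184  26  37 305] [257.1 196.7] [[0.568 0.105 0.19 ]]
orange [329  95  22  31  81] [341.2 111.6] [[ 0.313 -0.169  0.19 ]]
orange [230 139  27  38 158] [240.2 160. ] [[ 0.612 -0.012  0.19 ]]
orange [213 317  46  27 601] [238.9 329.8] [[0.62  0.454 0.19 ]]
green [ 291  148   33   55 1128] [306.1 173.7] [[0.431 0.038 0.19 ]]
green [ 236  251   29   50 1007] [251.4 274.7] [[0.588 0.321 0.19 ]]
```

View pics/topc.png

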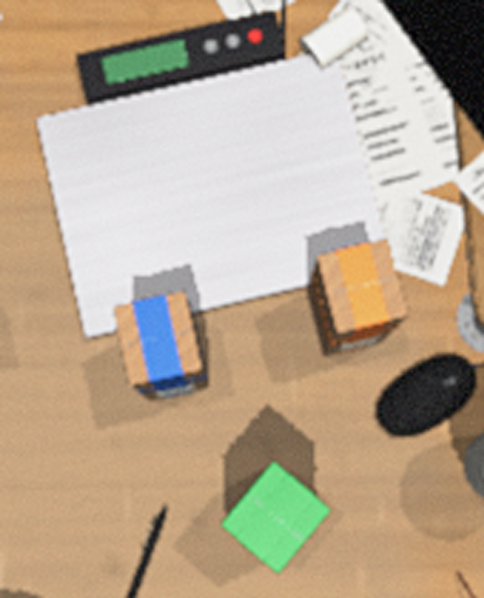

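View pics/scenec.png

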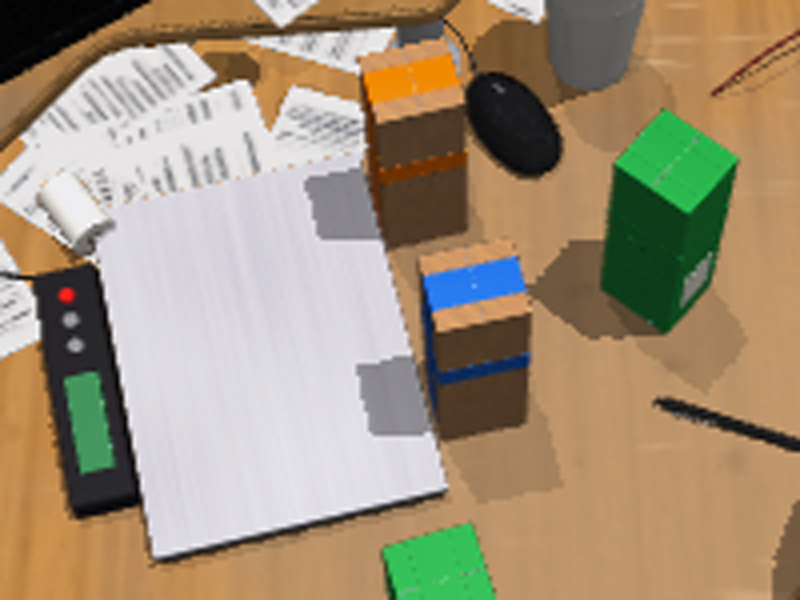

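Run:
```python
from bench import manip
from h import *
c=manip.read_camera("top"); s=manip.read_camera("scene")
for n,p in (("blue",[(116,305),(184,292),(207,376),(136,391)]),("orange",[(315,255),(388,240),(407,315),(335,332)]),("green",[(275,462),(330,510),(275,572),(222,525)])):
    p=np.array(p)/2.85+[170,80]; w=cast(c,p,.19)[:,:2]
    print(n,w.round(3).tolist(),w.mean(0).round(4), [np.linalg.norm(w[i]-w[(i+1)%4]).round(3) for i in range(4)],'yaw',np.degrees(np.arctan2(*((w[0]+w[1]-w[2]-w[3])[::-1]))).round(1))
for n,p in (("blueS",[(419,253),(516,240),(530,315),(438,331)]),("orangeS",[(358,55),(449,38),(467,100),(382,123)]),("greenS",[(665,110),(738,157),(692,213),(616,160)])):
    p=np.array(p)/4+[140,120]; w=cast(s,p,.19)[:,:2]
    print(n,w.round(3).tolist(),w.mean(0).round(4), [np.linalg.norm(w[i]-w[(i+1)%4]).round(3) for i in range(4)])
print('tumbler',cast(c,(360,242),.189), cast(s,(290,98),.189))
```

```text
blue [[0.591, 0.118], [0.601, 0.063], [0.532, 0.045], [0.521, 0.102]] [0.5612 0.0824] [np.float64(0.056), np.float64(0.071), np.float64(0.058), np.float64(0.071)] yaw 13.8
orange [[0.63, -0.043], [0.641, -0.103], [0.579, -0.116], [0.566, -0.058]] [ 0.6041 -0.0799] [np.float64(0.061), np.float64(0.063), np.float64(0.06), np.float64(0.065)] yaw 12.8
green [[0.463, -0.008], [0.425, -0.051], [0.377, -0.006], [0.414, 0.035]] [ 0.42   -0.0076] [np.float64(0.057), np.float64(0.065), np.float64(0.055), np.float64(0.065)] yaw -42.0
blueS [[0.6, 0.062], [0.534, 0.054], [0.527, 0.112], [0.589, 0.122]] [0.5625 0.0877] [np.float64(0.067), np.float64(0.058), np.float64(0.063), np.float64(0.061)]
orangeS [[0.642, -0.101], [0.576, -0.114], [0.564, -0.06], [0.625, -0.043]] [ 0.6018 -0.0793] [np.float64(0.067), np.float64(0.055), np.float64(0.063), np.float64(0.061)]
greenS [[0.425, -0.047], [0.377, -0.007], [0.412, 0.037], [0.462, -0.007]] [ 0.4188 -0.006 ] [np.float64(0.063), np.float64(0.056), np.float64(0.066), np.float64(0.055)]
tumbler [[ 0.46054971 -0.21963442  0.189     ]] [[ 0.46028615 -0.22440327  0.189     ]]
```

```bash
python3 -m pendant '[{"translation":[1.8,-2.6,0],"turn":0.022,"fingers":2.5},{"translation":[1.8,-2.6,0],"turn":0.022,"fingers":2.5},{"translation":[1.8,-2.6,0],"turn":0.022,"fingers":2.5},{"translation":[1.8,-2.6,0],"turn":0.022,"fingers":2.5},{"translation":[1.8,-2.6,0],"turn":0.022,"fingers":2.5},{"translation":[1.8,-2.6,0],"turn":0.022,"fingers":2.5},{"translation":[1.8,-2.6,0],"turn":0.022,"fingers":2.5},{"translation":[1.8,-2.6,0],"turn":0.022,"fingers":2.5},{"translation":[1.8,-2.6,0],"turn":0.022,"fingers":2.5},{"translation":[1.8,-2.6,0],"turn":0.022,"fingers":2.5},{"translation":[1.8,-2.6,0],"turn":0.022,"fingers":2.5},{"translation":[1.8,-2.6,0],"turn":0.022,"fingers":2.5},{"translation":[1.8,-2.6,0],"turn":0.022,"fingers":2.5},{"translation":[1.8,-2.6,0],"turn":0.022,"fingers":2.5},{"translation":[1.8,-2.6,0],"turn":0.022,"fingers":2.5},{"translation":[1.8,-2.6,0],"turn":0.022,"fingers":2.5},{"translation":[1.8,-2.6,0],"turn":0.022,"fingers":2.5},{"translation":[1.8,-2.6,0],"turn":0.022,"fingers":2.5},{"translation":[1.7,-2.5,0],"turn":0.02,"fingers":2.5},{"translation":[0,0,0],"turn":0,"fingers":2.5}]' 40
python3 - <<'E'
from bench import manip
from h import *
for n in ("top","wrist","scene"):
    c=manip.read_camera(n); cv2.imwrite(f"pics/{n}1.png",cv2.cvtColor(c["pixels"],cv2.COLOR_RGB2BGR))
E
```

```text
t: 2.3
tcp_pos: [0.4773, 0.0893, 0.2315]
eef_rot: [0.001, 0.637, 0.771, 0.0]
contact_force: [-0.4, -0.2, 0.4]
grip_width: 0.0247
```

View pics/scene1.png

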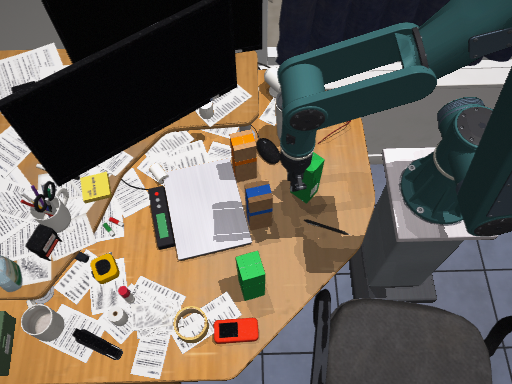

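View pics/wrist1.png

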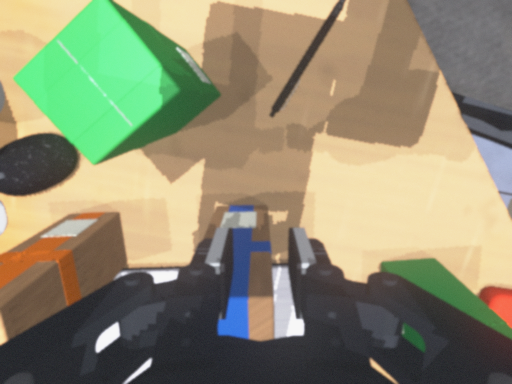

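The scene shows the gripper over the near side of the blue carton at about (297,180). In the wrist view the carton (240,280) sits left of the finger mid (260,260), so some -y shift is needed.

```bash
python3 -m pendant '[{"translation":[0.4,-1.1,0],"turn":0.01,"fingers":2.5},{"translation":[0.4,-1.0,0],"turn":0.01,"fingers":2.5},{"translation":[0,0,-1.7],"turn":0,"fingers":2.5},{"translation":[0,0,-1.7],"turn":0,"fingers":2.5},{"translation":[0,0,-1.7],"turn":0,"fingers":2.5},{"translation":[0,0,-1.5],"turn":0,"fingers":2.5},{"translation":[0,0,0],"turn":0,"fingers":2.5}]'
python3 - <<'E'
from bench import manip
from h import *
for n in ("top","wrist"):
    c=manip.read_camera(n); cv2.imwrite(f"pics/{n}2.png",cv2.cvtColor(c["pixels"],cv2.COLOR_RGB2BGR))
E
```

```text
t: 3.15
tcp_pos: [0.4802, 0.072, 0.1636]
eef_rot: [-0.002, 0.628, 0.778, -0.001]
contact_force: [-1.1, 0.3, -0.1]
grip_width: 0.0248
```

View pics/wrist2.png

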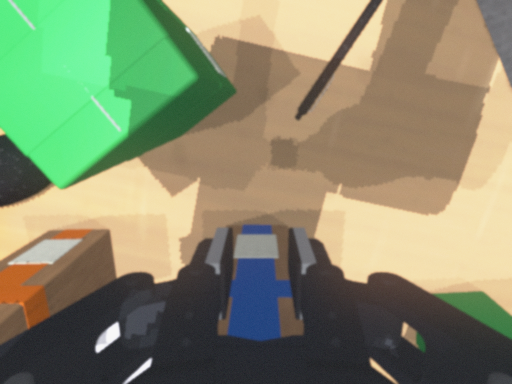

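View pics/top2.png

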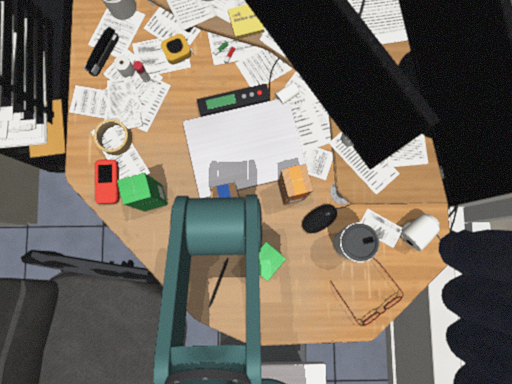

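The wrist view now shows the carton's tape (258,290) midway between the fingers (220 and 298). The top view shows the arm clear of the green and orange cartons.

```bash
python3 -m pendant '[{"translation":[1.0,0.2,0],"turn":0,"fingers":2.5},{"translation":[1.0,0.2,0],"turn":0,"fingers":2.5},{"translation":[1.0,0.2,0],"turn":0,"fingers":2.5},{"translation":[1.0,0.2,0],"turn":0,"fingers":2.5},{"translation":[1.0,0.2,0],"turn":0,"fingers":2.5},{"translation":[1.0,0.2,0],"turn":0,"fingers":2.5},{"translation":[1.0,0.2,0],"turn":0,"fingers":2.5}]'
python3 - <<'E'
from bench import manip
from h import *
for n in ("scene","wrist"):
    c=manip.read_camera(n); cv2.imwrite(f"pics/{n}3.png",cv2.cvtColor(c["pixels"],cv2.COLOR_RGB2BGR))
E
```

```text
t: 3.95
tcp_pos: [0.5537, 0.085, 0.1652]
eef_rot: [0.0, 0.629, 0.778, -0.0]
contact_force: [-0.3, -0.3, 1.4]
grip_width: 0.0251
```

View pics/scene3.png

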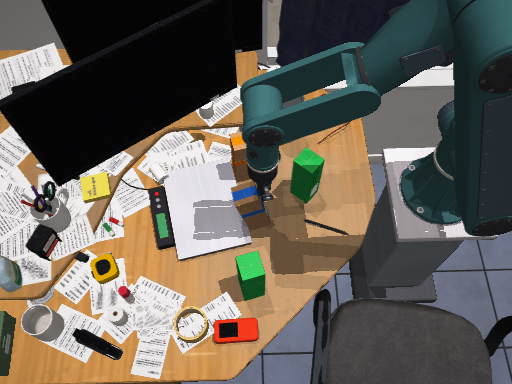

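View pics/wrist3.png

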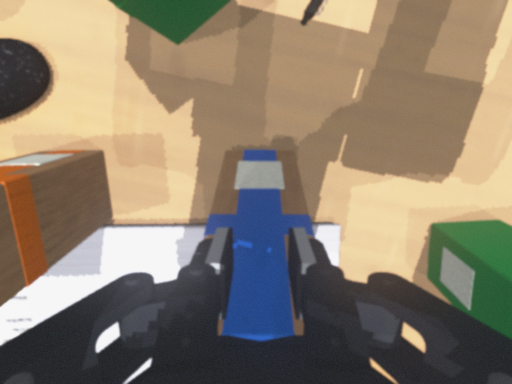

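The carton is tipping squarely: its top is over the plate at (245,195) in the scene view, and in the wrist view it is centred and straight between the fingers. I'll keep pushing past the balance point.

```bash
python3 -m pendant '[{"translation":[0.8,0.17,0],"turn":0,"fingers":2.5},{"translation":[0.8,0.17,0],"turn":0,"fingers":2.5},{"translation":[0.8,0.17,0],"turn":0,"fingers":2.5},{"translation":[0.8,0.17,0],"turn":0,"fingers":2.5},{"translation":[0.8,0.17,0],"turn":0,"fingers":2.5},{"translation":[0.8,0.17,0],"turn":0,"fingers":2.5}]'
python3 - <<'E'
from bench import manip
from h import *
for n in ("scene","wrist"):
    c=manip.read_camera(n); cv2.imwrite(f"pics/{n}4.png",cv2.cvtColor(c["pixels"],cv2.COLOR_RGB2BGR))
E
```

```text
t: 4.65
tcp_pos: [0.6015, 0.0952, 0.1652]
eef_rot: [0.0, 0.629, 0.778, 0.0]
contact_force: [-0.2, 0.0, -0.3]
grip_width: 0.0246
```

View pics/scene4.png

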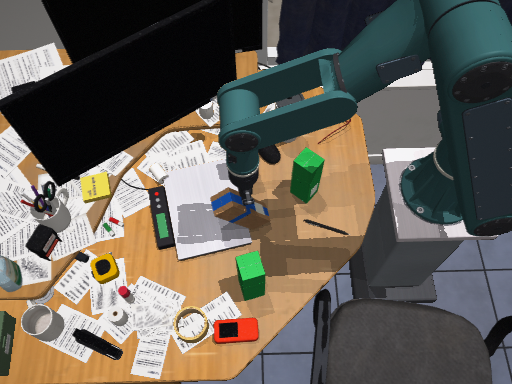

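View pics/wrist4.png

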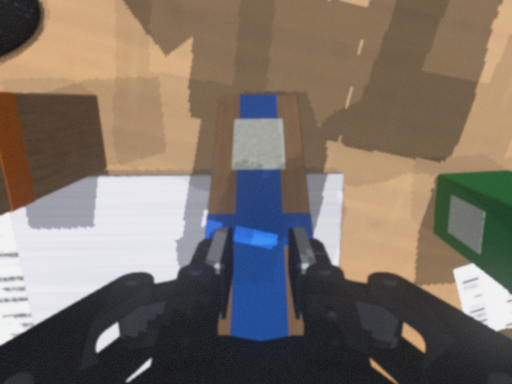

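The carton is leaning well over the plate ((228,205) in the scene view). I'll push a little more, then let it settle.

```bash
python3 -m pendant '[{"translation":[0.8,0.17,0],"turn":0,"fingers":2.5},{"translation":[0.8,0.17,0],"turn":0,"fingers":2.5},{"translation":[0,0,0],"turn":0,"fingers":2.5},{"translation":[0,0,0],"turn":0,"fingers":2.5}]'
python3 - <<'E'
from bench import manip
from h import *
for n in ("scene","wrist"):
    c=manip.read_camera(n); cv2.imwrite(f"pics/{n}5.png",cv2.cvtColor(c["pixels"],cv2.COLOR_RGB2BGR))
E
```

```text
t: 5.15
tcp_pos: [0.6169, 0.0985, 0.1652]
eef_rot: [-0.0, 0.629, 0.778, -0.0]
contact_force: [0.2, 0.5, -1.3]
grip_width: 0.0251
```

View pics/scene5.png

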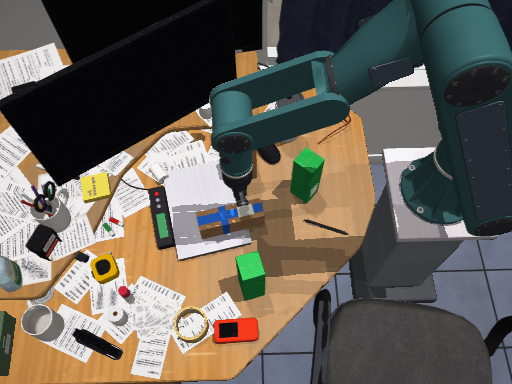

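View pics/wrist5.png

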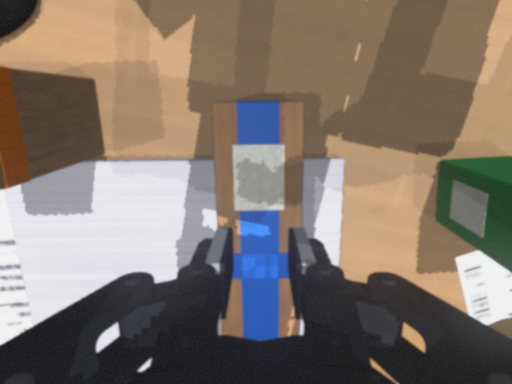

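The carton now lies along the plate, (198..262, 215) in the scene view, straight in the wrist view, with its bottom end (row 102) beyond the plate edge (row 158). I'll measure the overhang.

Run:
```python
from bench import manip
from h import *
for n in ("scene","wrist"):
    c=manip.read_camera(n); im=cv2.cvtColor(c["pixels"],cv2.COLOR_RGB2BGR)
    if n=="scene": cv2.imwrite("pics/scene5c.png",cv2.resize(im[180:260,170:290],None,fx=6,fy=6,interpolation=cv2.INTER_CUBIC))
    else:
        print(n,cast(c,[(214,102),(302,102),(217,220),(302,220)],.086).round(3).tolist(),'edge',cast(c,[(120,160),(335,158)],.02).round(3).tolist())
```

```text
wrist [[0.56, 0.057, 0.086], [0.549, 0.111, 0.086], [0.638, 0.073, 0.086], [0.626, 0.13, 0.086]] edge [[0.627, -0.022, 0.02], [0.587, 0.158, 0.02]]
```

View pics/scene5c.png

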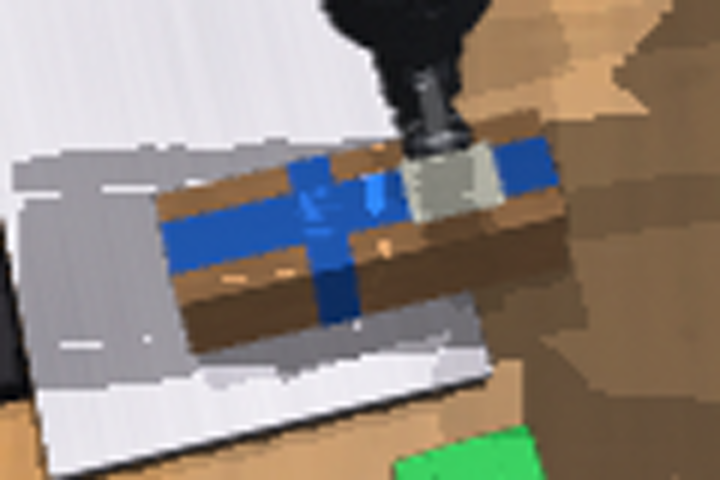

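The carton lies flat and square, but its bottom end overhangs the near edge by about 48 mm. I'll slide it fully on by pushing that end. First I'll check the clearance of the camera body to the green box.

```bash
python3 -m pendant '[{"translation":[-2,-0.45,0],"turn":0,"fingers":2.5},{"translation":[-2,-0.45,0],"turn":0,"fingers":2.5},{"translation":[-2,-0.45,0],"turn":0,"fingers":2.5},{"translation":[-2,-0.45,0],"turn":0,"fingers":2.5},{"translation":[-1.7,-0.4,0],"turn":0,"fingers":2.5},{"translation":[0,0,0],"turn":0,"fingers":2.5}]'
python3 - <<'E'
from bench import manip
from h import *
c=manip.read_camera("wrist"); print(c["xyz"]-manip.sense()["tcp_pos"])
cv2.imwrite("pics/wrist6.png",cv2.cvtColor(c["pixels"],cv2.COLOR_RGB2BGR))
c=manip.read_camera("top");cv2.imwrite("pics/top6.png",cv2.cvtColor(c["pixels"],cv2.COLOR_RGB2BGR))
E
```

```text
t: 5.95
tcp_pos: [0.5169, 0.0762, 0.1651]
eef_rot: [-0.001, 0.629, 0.778, -0.001]
contact_force: [0.1, -0.0, 0.8]
grip_width: 0.0252
[-0.06561377 -0.0134992   0.14140233]
```

View pics/top6.png

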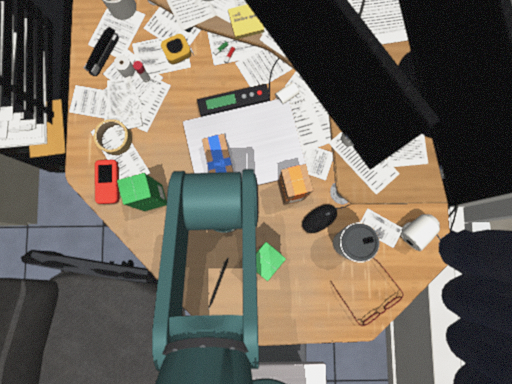

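View pics/wrist6.png

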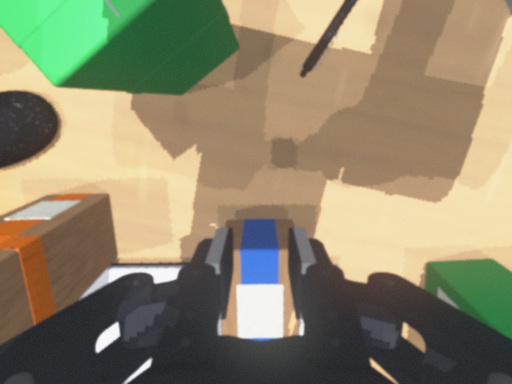

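The top view shows the blue carton on the plate at (217,155), with orange and the tumbler unmoved. In the wrist view the fingers are in line with the carton's end and the green box is clear to the upper left.

```bash
python3 -m pendant '[{"translation":[0,0,-2],"turn":0,"fingers":2.5},{"translation":[0,0,-2],"turn":0,"fingers":2.5},{"translation":[0,0,-2],"turn":0,"fingers":2.5},{"translation":[0,0,-2],"turn":0,"fingers":2.5},{"translation":[0,0,-2],"turn":0,"fingers":2.5},{"translation":[0,0,-1],"turn":0,"fingers":2.5},{"translation":[0,0,0],"turn":0,"fingers":2.5}]'
python3 - <<'E'
from bench import manip
from h import *
c=manip.read_camera("wrist")
cv2.imwrite("pics/wrist7.png",cv2.cvtColor(c["pixels"],cv2.COLOR_RGB2BGR))
E
```

```text
t: 6.75
tcp_pos: [0.5197, 0.0765, 0.054]
eef_rot: [-0.001, 0.629, 0.778, -0.001]
contact_force: [-0.6, 0.1, 0.1]
grip_width: 0.0251
```

View pics/wrist7.png

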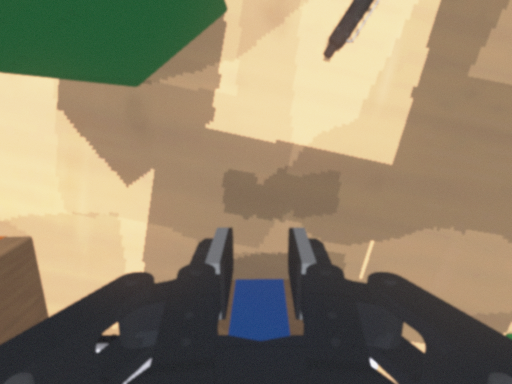

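The fingers stand straight behind the carton's bottom end (260,305), green well clear. Now the slide.

```bash
python3 -m pendant '[{"translation":[0.8,0.17,0],"turn":0,"fingers":2.5},{"translation":[0.8,0.17,0],"turn":0,"fingers":2.5},{"translation":[0.8,0.17,0],"turn":0,"fingers":2.5},{"translation":[0.8,0.17,0],"turn":0,"fingers":2.5},{"translation":[0.8,0.17,0],"turn":0,"fingers":2.5},{"translation":[0.8,0.17,0],"turn":0,"fingers":2.5},{"translation":[0.8,0.17,0],"turn":0,"fingers":2.5},{"translation":[0.8,0.17,0],"turn":0,"fingers":2.5},{"translation":[0.8,0.17,0],"turn":0,"fingers":2.5},{"translation":[0,0,0],"turn":0,"fingers":2.5}]'
python3 - <<'E'
from bench import manip
from h import *
for n in ("scene","top"):
    c=manip.read_camera(n); im=cv2.cvtColor(c["pixels"],cv2.COLOR_RGB2BGR)
    cv2.imwrite(f"pics/{n}8.png",cv2.resize(im[130:270,140:320],None,fx=4,fy=4,interpolation=cv2.INTER_CUBIC) if n=="scene" else im)
E
```

```text
t: 7.8
tcp_pos: [0.5936, 0.092, 0.0554]
eef_rot: [0.001, 0.629, 0.778, 0.001]
contact_force: [-1.3, -0.2, -0.9]
grip_width: 0.0249
```

View pics/scene8.png

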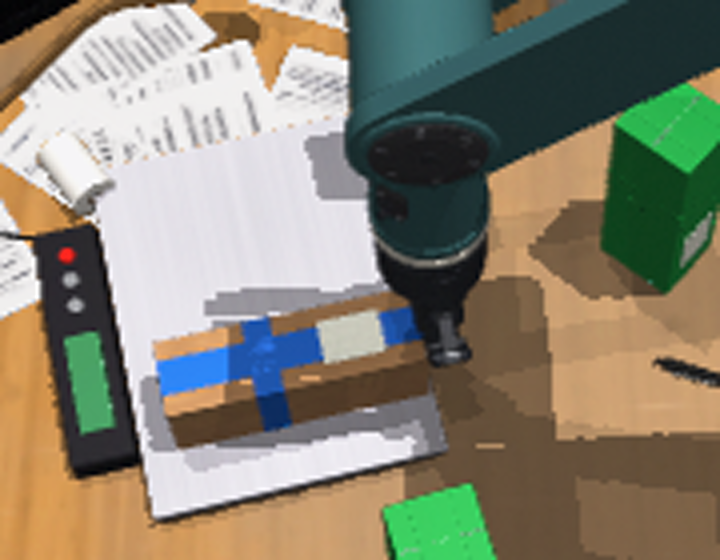

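Run:
```python
from bench import manip
from h import *
c=manip.read_camera("scene")
w=cast(c,np.array([(153,343),(169,417),(428,361)])/4+[140,130],.086)[:,:2]
w0=cast(c,np.array([(177,446),(433,396)])/4+[140,130],.02)[:,:2]
d=np.array([.978,.208]); nr=np.array([.59,.165])
for p in list(w)+list(w0): print(p.round(3),'from near edge',((p-nr)@d).round(4),'from left edge',((p-nr)@[.208,-.978]).round(4))
v=w[1]-w[2];print(np.degrees(np.arctan2(v[1],v[0])),np.linalg.norm(v))
```

```text
[0.795 0.106] from near edge 0.1884 from left edge 0.1
[0.781 0.164] from near edge 0.1867 from left edge 0.0407
[0.598 0.126] from near edge -0.0002 from left edge 0.0395
[0.785 0.16 ] from near edge 0.1894 from left edge 0.0458
[0.596 0.125] from near edge -0.0024 from left edge 0.04
11.623719077112616 0.18695711232797785
```

The carton is at yaw 11.6° (scale about 11.8°), its far end is 188 mm in and its near end is at the edge. I'll push 15 mm more to centre it, then back off.

```bash
python3 -m pendant '[{"translation":[0.5,0.1,0],"turn":0,"fingers":2.5},{"translation":[0.5,0.1,0],"turn":0,"fingers":2.5},{"translation":[0.5,0.1,0],"turn":0,"fingers":2.5},{"translation":[0,0,0],"turn":0,"fingers":2.5},{"translation":[-1,-0.2,0],"turn":0,"fingers":2.5},{"translation":[-1.5,-0.3,0],"turn":0,"fingers":2.5},{"translation":[-1.5,-0.3,0],"turn":0,"fingers":2.5},{"translation":[-1,-0.2,1],"turn":0,"fingers":2.5},{"translation":[0,0,3],"turn":0,"fingers":2.5},{"translation":[0,0,3],"turn":0,"fingers":2.5},{"translation":[0,0,4],"turn":0,"fingers":2.5},{"translation":[0,0,4],"turn":0,"fingers":2.5},{"translation":[0,0,3],"turn":0,"fingers":2.5},{"translation":[-1,3,0],"turn":0,"fingers":2.5},{"translation":[-1,3,0],"turn":0,"fingers":2.5},{"translation":[-1,3,0],"turn":0,"fingers":2.5},{"translation":[-1,3,0],"turn":0,"fingers":2.5},{"translation":[-1,3,0],"turn":0,"fingers":2.5},{"translation":[-1,3,0],"turn":0,"fingers":2.5},{"translation":[0,0,0],"turn":0,"fingers":2.5}]'
python3 - <<'E'
from bench import manip
from h import *
for n,b in (("scene",(140,80,320,270)),("top",(170,80,400,290))):
    c=manip.read_camera(n); im=cv2.cvtColor(c["pixels"],cv2.COLOR_RGB2BGR); x0,y0,x1,y1=b
    cv2.imwrite(f"pics/{n}9.png",cv2.resize(im[y0:y1,x0:x1],None,fx=2.8,fy=2.8,interpolation=cv2.INTER_CUBIC))
E
```

```text
t: 9.95
tcp_pos: [0.4955, 0.2679, 0.2362]
eef_rot: [-0.0, 0.627, 0.779, 0.001]
contact_force: [-0.3, -0.7, 0.5]
grip_width: 0.0249
```

View pics/scene9.png

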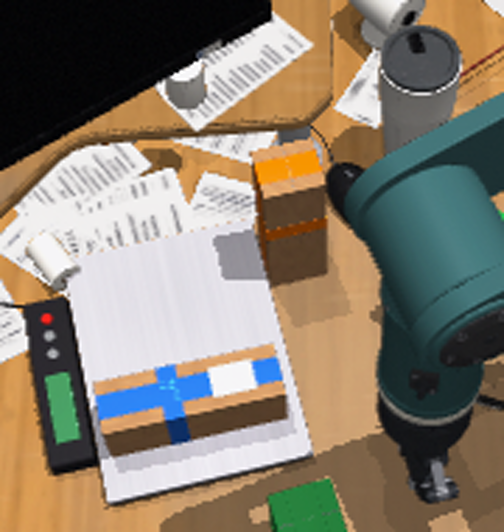

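View pics/top9.png

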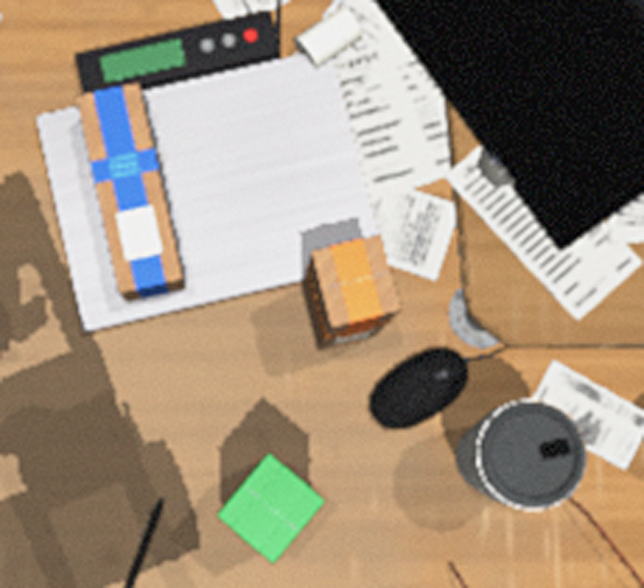

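Both views show the carton flat and square, wholly on the plate and clear of the readout. The orange carton, green box and tumbler are standing where they were.

Run:
```python
from bench import manip
print(manip.close_job())
```

```text
the job is handed in; nothing more can be done
None
```

The blue-tape carton was tipped over the scale's near edge and now lies flat on its back, wholly on the platform. The job is handed in; it took about 10 s of the 29 s allowed.

- **Tipping:** I pushed its top with the two part-closed fingers, and it fell flat but with about 48 mm of its foot overhanging the near edge.
- **Sliding on:** I then pushed the foot end to slide it fully on, without lifting it, and drew the arm back clear.
- **Position:** Before the last 15 mm push I measured the carton's yaw at 11.6° against about 11.8° for the scale, and its foot end level with the near edge. I did not re-measure numerically after that push. The final top and scene pictures show it square, with a margin at both ends and clear of the readout.
- **Bystanders:** In the final pictures the orange carton, the tumbler and the near green box stand as they did at the start. The other green box is only partly in view there, and the arm did not come near it.
- **Force:** The readings at the end of each move stayed under 3 N.

No check failed or disagreed.

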